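Die board off the springy peg and into the stamp case

TASK

Take the little maple die board off the springy wire display peg: lift its end as you slide it along so that the hang window rides up over the upturned tip, by feel, never loading the peg with more than about 7 N (0.7 kg). Then lower the board upright all the way into the empty slot of the open purple stamp case before letting go, and back off. Leave the other loose things where they are.

Things in the scene. Friction and masses are not known exactly. Their poses are not given: they have to be found in the camera images.
- board_center (a point): Centre of the maple die board, half-way up. Board: 9 mm thick (own x), 56 mm wide (y), 96 mm tall (z, up), 0.10 to 0.19 kg. It hangs with its faces across the peg. Three brass dies stand out 5 mm from each face at this height; both faces alike. Grip it by its plain side edges (56 mm apart) level with the hang window, one finger either side of the peg.
- board_hole (a point): Centre of the board's rectangular hang window, 24.5 mm above board_center: 22 mm wide (y), 19 mm tall (z), through the 9 mm thickness. The window's upper edge rests on the peg, which runs through it along the board's x; 14 mm of wood is left above it. Held upright, the board has 13 mm of up-and-down play on the peg's level part but only about 1.5 mm on its slope.
- board_foot (a point): Centre of the board's lower edge, 48 mm below board_center; axes as the board.
- stand: Dark wooden display stand fixed to the table; origin on the table under it, z up; its peg points along its own -x. Foot 170 x 110 x 16 mm; post at x = +85 to +103 mm, 30 mm wide, 166 mm high, carrying the peg.
- peg_root (a point): Where the 6 mm steel wire peg leaves the post (85 mm behind the stand's origin, 154 mm up; axes as the stand). The peg runs level along -x, then bends up (over 5 mm) into a 45 degree slope; the tip is 22 mm higher than, and 25 mm beyond, the start of the bend. The tip's end is round, radius 3 mm. The window passes the tip only if raised in step with the slope.
- peg_bend (a point): Middle of the range where the bend can start: a point of the stand, 101 mm out from peg_root. The peg is set longer or shorter each time, unreported: the true start is up to 26 mm nearer or further out, so find it by feel. The setting does not slip. The wire is springy up and down, pivoting at the post: near the tip it gives about 0.25 mm per newton.
- case_slot (a point): Centre of the floor of the empty slot in the purple stamp case (125 x 140 mm, 40 mm high, fixed; lid open on its +x side, up to 150 mm high). Axes as the case: y along the slot, z up. Floor 4 mm above the table; slot 12 mm (x) by 60 mm (y), 26 mm deep, then a mouth flared 5 mm each side, 8 mm high. The board stands in it on its lower edge, width along y, either way round.
- stamp: Steel leather stamp, 92 x 13 x 13 mm, lying loose in the bay behind the slot in the case; origin under it. Leave alone.
- mallet: Maple mallet standing on its head (64 mm across, 85 mm high), 170 mm handle level to its +y at 45 mm height; origin under the head. Leave alone.
- mat_roll: Teal silicone mat rolled tight, 50 mm thick, 300 mm long along its y; origin under its middle. Leave alone.
- rivet_setter: Steel rivet setter, a 14 mm rod 100 mm long, lying along its x; origin under its middle. Leave alone.
- mug: White ceramic mug, 82 mm across, 92 mm high, holding wooden pegs up to 140 mm high; origin under it. Leave alone.
- glue_jar: Small jar with red cap, 60 mm across, 80 mm high; origin under it. Leave alone.
There are look-alikes about, which are no part of the job. Of the things like the part that bears board_center, leave any that is green; of the rest the smaller one is meant.

How it is judged:
On the way, in this order (a step that is already met when the one before it is completed fails the run):
1. the board is off the peg: clear beyond the tip, still held up ((x of board_center in the frame of stand below -0.085 m or z of board_center in the frame of stand above 0.2 m) and contact force between board and stand below 0.1 N and contact force between board and the fingers above 0.5 N and height (world z) of board_foot above 0.05 m), for 0.1 s.
2. the board, still held, has its foot down in the slot (within 12 mm of its floor) (z of board_foot in the frame of case_slot below 0.012 m and x of board_foot in the frame of case_slot between -0.006 and 0.006 m and y of board_foot in the frame of case_slot between -0.007 and 0.007 m and contact force between board and the fingers above 0.3 N), for 0.1 s.
At the end, for the whole second after the job is handed in: The board stands released and still in the case's slot: foot within 4 mm of the slot floor and within 5 mm (across) and 6 mm (along) of its centre, width along the slot and upright within 0.2 rad (z of board_foot in the frame of case_slot below 0.004 m and x of board_foot in the frame of case_slot between -0.005 and 0.005 m and y of board_foot in the frame of case_slot between -0.006 and 0.006 m and angle between board_center's own z axis and vertical below 0.2 rad and angle between the y axis of board_center and the y axis of case_slot, either way round below 0.2 rad and linear speed of board below 0.02 m/s and contact force between board and the fingers below 0.05 N); the robot touches nothing.
It fails at once if the peg or stand is loaded with more than 7 N by the board, or by the gripper or arm (contact force between any of board, the arm, the fingers and stand above 7 N).
It fails at once if another loose thing (stamp, mallet, rolled mat, rivet setter, mug, jar) is shifted by more than 20 mm (distance of any of stamp, mallet, mat_roll, rivet_setter, mug, glue_jar from where it was at the start of the episode above 0.02 m).
It also fails if it takes over 72 s, if anything falls off the work surface, if the arm or the gripper's body presses on something with over 40 N, if the wrist force passes 120 N, or if a joint passes its speed limit or range.

ROBOT

A 6-joint arm with a two-finger parallel gripper is mounted at the origin on the work surface. World frame = base frame: x ahead of the robot, y to its left, z up, the work surface at z = 0. Lengths are in m, angles in rad, forces in N, time in s.
With the tool pointing down it reaches from about 0.25 to 0.725 m from the base axis. Payload 4 kg.
Tool frame: the origin (TCP) lies on the centre line of the jaws, within the pads' length; the fingertips stand 11 mm ahead of it and the grasp point (between the pads) lies 8 mm behind it (bot.nose_length is the distance from the TCP to the fingertips, in m); z points along the fingers, y is the direction in which the jaws open and shut (so a half turn about z gives the same grasp; the last joint's range is limited). The gripper opens to 85 mm and grips with 20 to 120 N. Pads are 22 mm wide; open, the fingers measure 114 mm over their backs; the gripper's body (76 mm by 85 mm) begins 54 mm behind the grasp point. The pads swing forward as they close: fully open they stand 13 mm farther back than shut.
Start: joints at [-1.264, 0.241, 0.005, 1.335, 0, 1.571], TCP at [0.151, -0.477, 0.242] pointing down, gripper open.
Joint ranges: [-2.72, 2.72], [-1.05, 1.87], [-1.09, 1.28], [-1.99, 2.15], [-1.42, 1.44], [-3.14, 3.14]. Speed limits (rad/s): [2.79, 2.79, 3.14, 3.14, 3.14, 3.14].

INTERFACE

Orientations are given as a unit quaternion [x, y, z, w].
In Python, from workcell import bot gives the robot as it stands.
- The arm moves only by the tool play_rows, never from a script. Its argument "plan" is one flat list of numbers, 6 for each row, row after row: the shift along the tool's x, y, z in mm, then the turn, a rotation vector about the tool's x, y, z in rad. A call has 1 to 20 rows; each row shifts and turns the commanded pose from where the row before left it, along the tool's axes as they then stand; what a row does not reach is not made up. A row lasts 1/8 s, in which the tool goes at most 62.5 mm and 10.7 degrees, less where a joint would pass 70% of its speed; a pose out of reach is approached as far as the arm can. A call with a gripper value outside its range is refused whole. "hand" is the opening in per cent of the stroke, from 0 (shut) to 100 (fully open), set as the call begins (left out, the last holds). The fingers move at their own pace and stop on an object; the grip force is fixed at half the most. Time passes only in rows, so rows that do not move let the fingers close. It gives the time, the measured TCP pose, the force and the opening at its end, in the units of the state.
- bot.get_obs(): the state, without advancing time (a new reading comes with each control period).
- bot.camera(name): name is "side" or "top" or "wrist"; returns a dict with "frame" (400x640x3 uint8, blue, green, red), "range_z" (400x640 float32, m along the optical axis (not along the pixel's ray), 0 where there is no reading), "K" (3x3 intrinsics, pixels), "dist" ([k1, k2, p1, p2, k3] as OpenCV has them; the pictures are not rectified), "cam_to_world" (4x4, takes a point from camera to world coordinates). Camera axes: x right, y down, z forward; pixel columns grow to the right and rows downward; lengths in m; the calibration is good to about 2 mm. A picture is of the moment at which its call begins.
- bot.job_done(): hands the job in, once; it reports no verdict.
Trained networks look in the newest picture that a camera, given by its name, has taken for a name from the list of things; names that differ only in an ending like _2 or _b are one class to them, and where a whole thing is asked for, a point or a joint stands for the part that bears it (a point fixed in the world has none). Each returns a list of dicts, best first, with "p" (0 to 1); they miss things now and then, are a little off and sometimes report something else, mostly with a low value. They report only what shows in the picture. A call takes as long as a camera call. They do not tell look-alikes from the thing itself.
- bot.outline_of(query, camera): "mask" (400x640 bool, what is visible of it) and "point" ([row, column] in pixels, amid what is visible of it).
The state is a dict: "clock": time; "joint_pos": joint angles; "joint_vel": joint speeds; "tau": joint torques, N m; "eef_pos": TCP position; "tool_rot": TCP orientation; "ft_force": force on the tool from outside, world axes, zero at the start; "ft_torque": the same for the moment, N m; "grip_width": finger opening in m.
Only numpy, scipy, OpenCV 4.12 (cv2) and the standard library are available. Lean on these libraries where they do the work, as an engineer would, in place of code of your own. Each camera call takes 0.05 s, during which the arm holds its last target.

## Working session

There is one attempt and no reset: what is moved stays moved. The work goes in short steps, Python scripts to look and compute and a tool call to move; the robot and the scene stay as the last step left them, time stands still between calls to the robot, and variables do not carry over. Pictures are saved under pics/ and viewed, and the job is handed in when it is done.

Besides the shell and the picture viewer there is one more tool, called after "Request:" as name(argument=value, ...) on one line, values as JSON. play_rows: Moves the arm, as the interface text tells. Its arguments: {"type":"object","properties":{"plan":{"type":"array","items":{"type":"number"}},"hand":{"type":"number"}},"required":["plan"]}

```bash
ls -la; mkdir -p pics; cat > h.py <<'E'
import numpy as np, cv2
from workcell import bot
def shot(name, fn):
    c=bot.camera(name); cv2.imwrite('pics/'+fn,c['frame']); np.savez('/tmp/'+name+'.npz',**{k:np.array(v) for k,v in c.items()}); return c
def load(name):
    d=np.load('/tmp/'+name+'.npz'); return {k:d[k] for k in d}
def p2w(c,rc,z=None):
    r,cc=rc
    z=c['range_z'][int(round(r)),int(round(cc))] if z is None else z
    u=cv2.undistortPoints(np.array([[[cc,r]]],float),c['K'],c['dist'])[0,0]
    return (c['cam_to_world']@np.array([u[0]*z,u[1]*z,z,1]))[:3]
def cloud(c,mask=None):
    rz=c['range_z']; m=rz>0
    if mask is not None: m&=mask
    r,cc=np.nonzero(m); z=rz[r,cc]
    u=cv2.undistortPoints(np.stack([cc,r],1).astype(float)[:,None],c['K'],c['dist'])[:,0]
    P=np.c_[u*z[:,None],z,np.ones(len(z))]@np.asarray(c['cam_to_world']).T
    return P[:,:3],r,cc
E
python3 - <<'E'
from h import *
for n in ['side','top','wrist']:
    c=shot(n,n+'0.png'); print(n,c['cam_to_world'].round(3).tolist())
    for q in ['board_center','stand','case_slot','peg_root','stamp','mallet','mat_roll','rivet_setter','mug','glue_jar','peg_bend','board_hole']:
        try:
            for o in bot.outline_of(q,n):
                P,_,_=cloud(c,o['mask'])
                print(n,q,round(o['p'],2),np.round(o['point']),np.median(P,0).round(3) if len(P) else None,P.min(0).round(3) if len(P) else '',P.max(0).round(3)if len(P) else '',o['mask'].sum())
        except Exception as e: print(n,q,e)
print(bot.get_obs())
E
```

```text
total 12
drwxr-xr-x  3 agent agent 4096 Dec  6 22:33 .
drwxr-xr-x 23 root  root  4096 Dec  6 22:32 ..
drwxr-xr-x  2 agent agent 4096 Dec  6 22:33 pics
side [[-0.923, -0.242, 0.301, 0.077], [-0.386, 0.553, -0.738, 1.244], [0.012, -0.797, -0.604, 1.121], [0.0, 0.0, 0.0, 1.0]]
side board_center 0.72 [230. 295.] [0.603 0.176 0.128] [ 0.588 -0.036 -0.003] [0.708 0.203 0.177] 316
side board_center 0.68 [214. 308.] [0.631 0.034 0.087] [ 0.559 -0.091  0.001] [0.694 0.174 0.178] 367
side board_center 0.63 [280. 324.] [0.462 0.288 0.072] [ 0.439  0.127 -0.006] [0.525 0.322 0.134] 762
side stand 0.74 [255. 286.] [0.619 0.18  0.017] [ 0.465  0.003 -0.005] [0.75  0.314 0.17 ] 1636
side case_slot 0.63 [189. 328.] [ 0.642 -0.177  0.036] [ 0.521 -0.424 -0.006] [ 0.801 -0.092  0.166] 1849
side peg_root 0.9 [254. 290.] [0.619 0.178 0.017] [ 0.511  0.094 -0.002] [0.739 0.236 0.175] 1651
side peg_root 0.29 [210. 281.] [0.749 0.002 0.057] [ 0.659 -0.054  0.003] [0.795 0.179 0.169] 608
side stamp 0.69 [190. 327.] [ 0.644 -0.178  0.037] [ 0.522 -0.497 -0.006] [ 0.801 -0.092  0.166] 1834
side stamp 0.54 [19
[... 3096 characters left out ...]
, 0.0, 0.0, 1.0]]
{'clock': 1.95, 'joint_pos': array([-1.26400107e+00,  2.40618478e-01,  4.99272718e-03,  1.33518200e+00,
       -1.77514629e-05,  1.57082513e+00]), 'joint_vel': array([-0.00163527, -0.00084615,  0.0014294 , -0.00075093, -0.00092445,
       -0.00079041]), 'tau': array([ 3.93378432e-04, -3.72204888e+01,  2.52685100e+01,  1.39853593e-03,
        1.07175981e-04, -9.13289311e-08]), 'eef_pos': array([ 0.15099855, -0.47665773,  0.24229444]), 'tool_rot': array([ 9.88259837e-01,  1.52782510e-01, -9.64449157e-06, -4.28954657e-06]), 'ft_force': array([ 0.15741911,  0.28683876, -0.46068705]), 'ft_torque': array([ 0.00971098, -0.03934101,  0.00691796]), 'grip_width': 0.08547708652693584}
```

View images.

```bash
python3 - <<'E'
import cv2
a=cv2.imread('pics/top0.png'); cv2.imwrite('pics/top0c.png',cv2.resize(a[110:290,190:450],None,fx=3,fy=3,interpolation=cv2.INTER_CUBIC))
a=cv2.imread('pics/side0.png'); cv2.imwrite('pics/side0c.png',cv2.resize(a[150:330,230:430],None,fx=3.3,fy=3.3,interpolation=cv2.INTER_CUBIC))
E
```

```text
(no output)
```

View pics/top0.png

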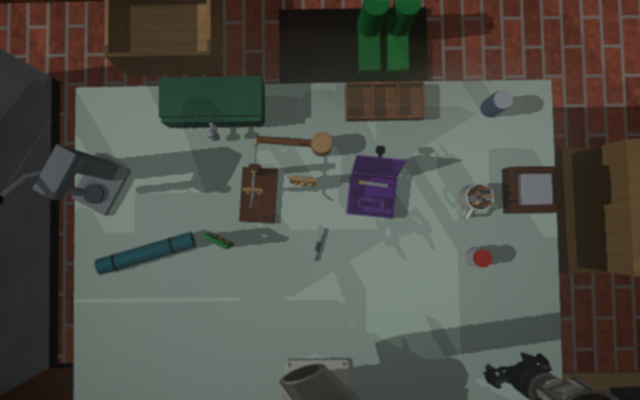

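View pics/top0c.png

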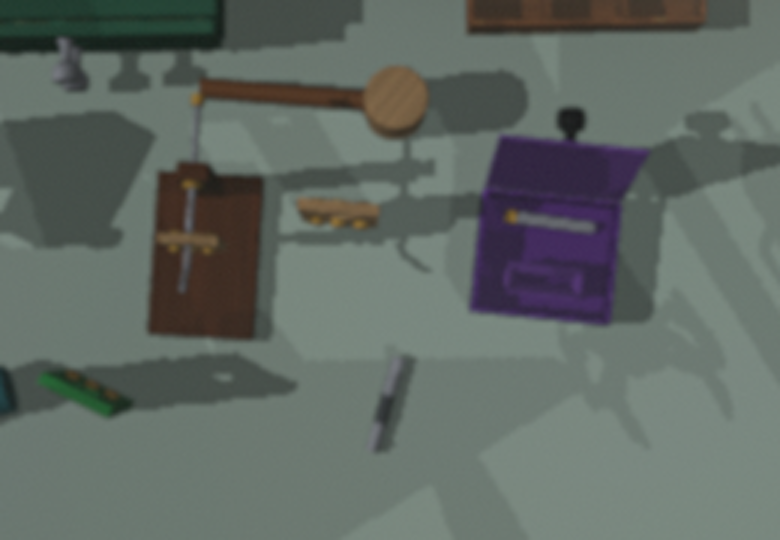

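View pics/side0c.png

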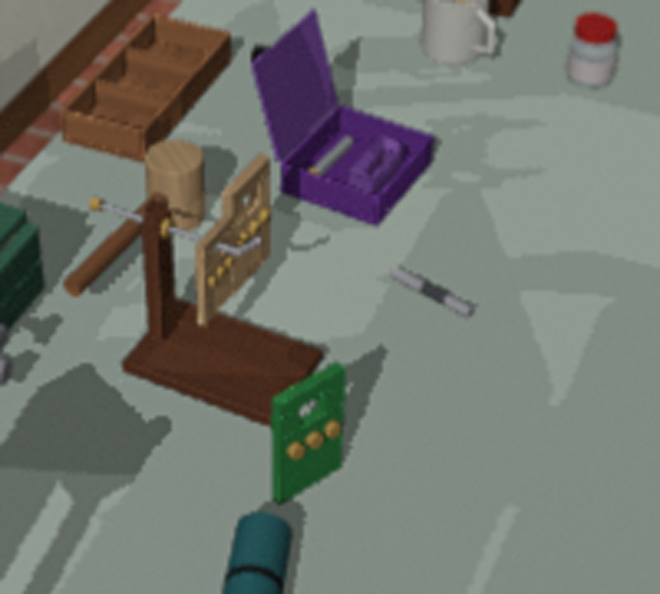

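```bash
python3 - <<'E'
from h import *
c=load('top'); P,r,cc=cloud(c)
def rect(sel,name):
    p=P[sel]; (x,y),(w,h),a=cv2.minAreaRect(p[:,:2].astype(np.float32)); print(name,sel.sum(),np.round([x,y,w,h,a],4), p[:,2].mean())
x,y,z=P.T
print('table z',np.median(z[(x>.2)&(x<.35)&(abs(y)<.3)]))
rect((abs(z-.016)<.005)&(x>.49)&(x<.73)&(y>.1)&(y<.24),'foot')
rect((abs(z-.04)<.006)&(x>.5)&(x<.70)&(y>-.29)&(y<-.08),'case')
s=(z>.145)&(x>.49)&(x<.86)&(y>.08)&(y<.27)
for a in P[s][np.argsort(P[s][:,0])]: print(a.round(3),end=' ')
E
```

```text
table z 0.0002609777289392934
foot 1494 [ 0.5964  0.1719  0.1106  0.1695 85.6452] 0.015847748077465345
case 393 [ 0.5907 -0.1747  0.1408  0.1289 83.1961] 0.038989203653575936
[0.554 0.175 0.178] [0.556 0.175 0.183] [0.557 0.173 0.177] [0.559 0.175 0.179] [0.559 0.173 0.177] [0.562 0.173 0.172] [0.562 0.176 0.172] [0.565 0.173 0.171] [0.565 0.176 0.17 ] [0.568 0.173 0.17 ] [0.568 0.176 0.167] [0.568 0.171 0.165] [0.571 0.171 0.164] [0.571 0.174 0.161] [0.573 0.174 0.168] [0.573 0.171 0.164] [0.577 0.172 0.158] [0.577 0.175 0.157] [0.579 0.175 0.157] [0.579 0.172 0.156] [0.582 0.175 0.158] [0.582 0.172 0.155] [0.585 0.175 0.159] [0.585 0.172 0.156] [0.588 0.172 0.157] [0.588 0.175 0.152] [0.59  0.172 0.158] [0.591 0.175 0.155] [0.591 0.17  0.152] [0.593 0.172 0.158] [0.593 0.169 0.156] [0.593 0.175 0.157] [0.596 0.172 0.159] [0.596 0.169 0.156] [0.596 0.175 0.157] [0.597 0.148 0.175] [0.598 0.165 0.173] [0.598 0.146 0.168] [0.598 0.151 0.169] [0.598 0.157 0.169] [0.598 0.159 0.169] [0.598 0.162 0.169] [0.598 0.168 0.17 ] [0.598 0.154 0.166] [0.598 0.171 0.169] [0.598 0.144 0.161] [0.59
[... 4294 characters left out ...]
 [0.71  0.166 0.155] [0.713 0.165 0.157] [0.713 0.163 0.153] [0.715 0.162 0.16 ] [0.716 0.165 0.158] [0.717 0.16  0.151] [0.718 0.162 0.158] [0.719 0.166 0.155] [0.719 0.16  0.153] [0.72  0.162 0.162] [0.721 0.165 0.158] [0.722 0.16  0.155] [0.723 0.159 0.161] [0.724 0.162 0.158] [0.727 0.163 0.155] [0.727 0.16  0.154] [0.727 0.157 0.154] [0.728 0.166 0.148] [0.729 0.165 0.16 ] [0.729 0.159 0.159] [0.729 0.157 0.158] [0.73  0.163 0.155] [0.73  0.168 0.155] [0.732 0.159 0.162] [0.732 0.165 0.162] [0.732 0.157 0.158] [0.732 0.162 0.158] [0.733 0.168 0.153] [0.735 0.165 0.161] [0.735 0.162 0.16 ] [0.735 0.159 0.158] [0.736 0.157 0.155] [0.737 0.162 0.163] [0.737 0.159 0.161] [0.738 0.165 0.16 ]
```

```bash
cat >> h.py <<'E'
from scipy.spatial.transform import Rotation as Ro, Slerp
def Ryp(yaw,tilt=0.0):
    """tool down with given yaw; tilt>0: fingers swing toward tool... about world axis perpendicular"""
    R=np.array([[np.cos(yaw),np.sin(yaw),0],[np.sin(yaw),-np.cos(yaw),0],[0,0,-1.]])
    return Ro.from_matrix(R)*Ro.from_rotvec([0,tilt,0])
def rows(p0,R0,p1,R1,n,dp=1,dr=3):
    """rows in tool axes; sequentially compensates rounding"""
    p=np.array(p0,float); R=R0; out=[]
    rel=(R0.inv()*R1).as_rotvec()
    for i in range(1,n+1):
        pt=p0+(np.array(p1)-p0)*i/n; Rt=R0*Ro.from_rotvec(rel*i/n)
        d=np.round(R.inv().apply(pt-p)*1000,dp); w=np.round((R.inv()*Rt).as_rotvec(),dr)
        p=p+R.apply(d/1000); R=R*Ro.from_rotvec(w); out+=[*d,*w]
    print([float(v) if v%1 else int(v) for v in out]); print('ends',p.round(4),R.as_quat().round(4))
    return p,R
def now():
    o=bot.get_obs(); return o['eef_pos'],Ro.from_quat(o['tool_rot']),o
E
python3 - <<'E'
from h import *
p,R,o=now()
R1=R*Ro.from_rotvec([0,0,-(3.02-0.307)])
rows(p,R,[.52,-.17,.27],R1,16,0,2)
E
```

```text
[28, -11, -2, 0, 0, -0.17, 29, -7, -1, 0, 0, -0.17, 30, -1, -2, 0, 0, -0.17, 30, 4, -2, 0, 0, -0.17, 29, 8, -2, 0, 0, -0.17, 26, 14, -1, 0, 0, -0.17, 25, 17, -2, 0, 0, -0.17, 20, 22, -2, 0, 0, -0.17, 17, 25, -2, 0, 0, -0.17, 13, 27, -1, 0, 0, -0.17, 7, 29, -2, 0, 0, -0.17, 3, 30, -2, 0, 0, -0.16, -2, 30, -2, 0, 0, -0.17, -7, 29, -1, 0, 0, -0.17, -12, 27, -2, 0, 0, -0.17, -17, 25, -2, 0, 0, -0.17]
ends [ 0.52   -0.1704  0.2703] [ 0.0624  0.9981  0.     -0.    ]
```

Request:
play_rows(plan=[28,-11,-2,0,0,-0.17,29,-7,-1,0,0,-0.17,30,-1,-2,0,0,-0.17,30,4,-2,0,0,-0.17,29,8,-2,0,0,-0.17,26,14,-1,0,0,-0.17,25,17,-2,0,0,-0.17,20,22,-2,0,0,-0.17,17,25,-2,0,0,-0.17,13,27,-1,0,0,-0.17,7,29,-2,0,0,-0.17,3,30,-2,0,0,-0.16,-2,30,-2,0,0,-0.17,-7,29,-1,0,0,-0.17,-12,27,-2,0,0,-0.17,-17,25,-2,0,0,-0.17,0,0,0,0,0,0,0,0,0,0,0,0], hand=100)

```text
clock: 4.2
eef_pos: [0.5195, -0.1705, 0.2701]
tool_rot: [0.063, 0.998, -0.0, -0.0]
ft_force: [-0.3, -0.1, 0.1]
grip_width: 0.0853
```

```bash
python3 - <<'E'
from h import *
c=shot('wrist','w1.png'); o=bot.get_obs(); print(o['clock'],o['eef_pos'],o['joint_pos'].round(3),o['ft_force'].round(2))
P,r,cc=cloud(c); x,y,z=P.T
print(c['cam_to_world'].round(3).tolist(), (z!=0).sum())
s=(abs(z-.04)<.005)&(x>.5)&(x<.70)&(y>-.29)&(y<-.08)
print(cv2.minAreaRect(P[s][:,:2].astype(np.float32)),s.sum())
E
```

```text
4.25 [ 0.51935166 -0.17074875  0.27017375] [-0.317  0.326  0.193  1.438 -0.    -0.191] [-1.18 -0.6   0.25]
[[0.125, 0.942, 0.311, 0.438], [0.992, -0.118, -0.04, -0.16], [-0.001, 0.314, -0.949, 0.402], [0.0, 0.0, 0.0, 1.0]] 254938
((0.5918397903442383, -0.1744418740272522), (0.14016486704349518, 0.1291063129901886), 83.22937774658203) 2048
```

View pics/w1.png

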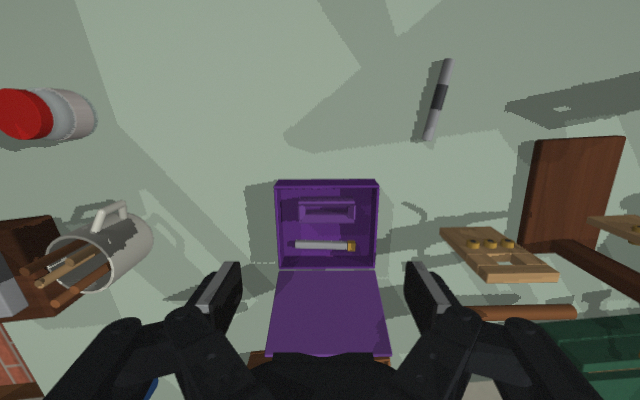

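```bash
python3 - <<'E'
from h import *
c=load('wrist'); f=c['frame']
cv2.imwrite('pics/w1c.png',cv2.resize(f[170:275,265:390],None,fx=6,fy=5.5,interpolation=cv2.INTER_CUBIC))
rz=c['range_z']
P,r,cc=cloud(c); Z=np.zeros(rz.shape); Z[r,cc]=P[:,2]*1000; X=np.zeros(rz.shape);X[r,cc]=P[:,0]
np.set_printoptions(linewidth=250)
print(Z[180:225:2,292:364:3].round().astype(int))
for o in bot.outline_of('case_slot','wrist')[:3]: print(o['p'],o['point'],o['mask'].sum())
E
```

```text
[[ 4  5  4  5  7  6  6  6  7  7  7  7  5  6  8  7  7  6  8  9  8  9  8  8]
 [17 18 19 19 17 19 20 19 19 19 20 19 19 20 19 19 21 21 21 21 21 21 21 21]
 [31 31 29 31 31 31 30 32 31 30 31 32 32 31 32 32 32 32 32 32 32 34 32 31]
 [40 40 41 40 40 41 39 39 41 40 40 40 40 40 41 40 41 41 40 40 41 40 40 41]
 [40 39 41 41 39 41 39 41 41 41 40 40 42 41 39 41 39 39 41 40 41 40 40 40]
 [ 5  6  6  6  4  3  5  6  4  5  5  5  3  4  5  5  5  4  5  5  4  6  4  5]
 [ 5  4  5  4  5  4  5  5  4  5  5  6  5  5  5  6  5  5  6  4  4  6  6  5]
 [ 3  6  4  5  4  4  4  5  5  5  5  7  4  6  4  4  5  3  5  4  6  5  5  4]
 [ 5  4  4  5  3  6  4  3  5  5  5  5  5  5  6  5  5  5  6  5  4  6  5  5]
 [ 5  6  4 14 15 13 13 14 14 14 14 14 15 16 16 15 15 17 15 15 15  4  5  3]
 [ 3  4  6 23 24 24 24 23 24 24 24 24 25 24 25 25 25 25 25 23 25  4  4  4]
 [ 5  6 39 37 38 39 38 39 39 38 38 38 38 38 37 37 37 38 37 37 38  3  5  4]
 [ 4  4 40 39 39 40 39 38 39 39 39 39 39 38 38 39 39 38 39 39 39  4  5  6]
 [ 5  3 39 37 32 32 32 33 35 33 32 34 32 33 33 32 31 31 31 34 37 38  5  6]
 [ 4  4 40 37 33  5  5  5  3  5  3  5  6  4  4  4  6  2  4 34 37 39  3  5]
 [ 5  5 39 36 32  8 10  9 10  8  8  8  9 10  8  8 10  9 10 33 37 39  5  3]
 [ 4  4 39 36 31 16 18 17 18 17 17 18 19 19 19 19 18 20 18 33 38  4  5  5]
 [ 5  4 38 36 32 26 25 27 26 26 26 26 27 27 27 26 26 25 27 33 40  5  5  6]
 [ 4  6 39 38 31 32 30 31 31 31 31 32 31 31 31 31 32 32 31 32 38  5  5  5]
 [ 4  6 38 35 34 34 35 33 34 35 34 34 35 35 35 33 34 35 35 35 36  4  4  4]
 [ 4  5  5 36 37 36 36 37 36 36 37 38 35 36 36 37 37 37 37 38 37  5  5  5]
 [ 5  5  4 39 40 41 39 39 38 39 38 39 39 38 41 38 40 39 40 39 40  6  5  6]
 [ 5  4  5  6  4  5  6  4  5  5  4  5  5  6  4  6  4  6  7  4  6  4  5  4]]
0.69 [274.6, 326.3] 17963
0.26 [202.4, 572.9] 11429
```

View pics/w1c.png

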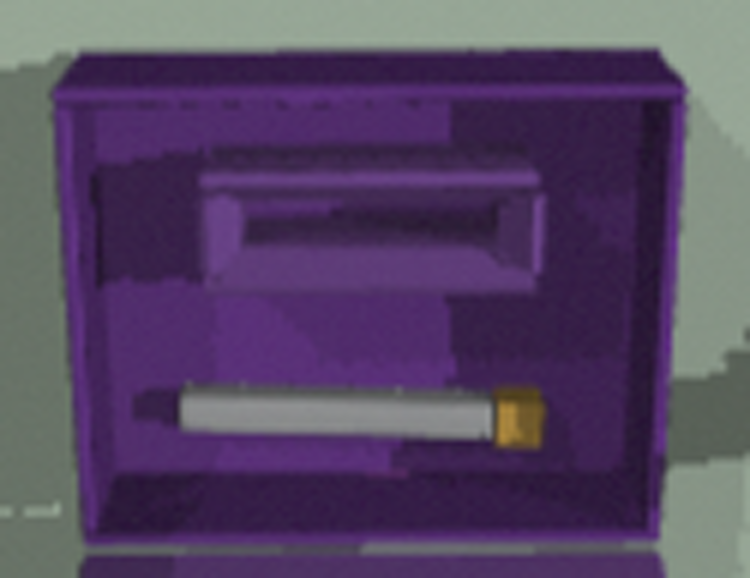

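```bash
python3 - <<'E'
from h import *
c=load('wrist'); P,r,cc=cloud(c)
s=(r>195)&(r<226)&(cc>292)&(cc<362)&(P[:,2]>.036)&(P[:,2]<.043)
Q=P[s]; R=cv2.minAreaRect(Q[:,:2].astype(np.float32)); print('collar rim',R,s.sum())
case=np.array([.5918,-.1744])
for a in (-.11,-.118,-.125):
    ca,sa=np.cos(a),np.sin(a)
    L=(Q[:,:2]-case)@np.array([[ca,-sa],[sa,ca]])
    lo,hi=np.percentile(L,[1,99],axis=0); m=(lo+hi)/2; print(a,lo.round(4),hi.round(4),'world',case+np.array([[ca,-sa],[sa,ca]])@m)
# inner wall faces z 8..28 (the +x wall), ends
s=(r>205)&(r<226)&(cc>292)&(cc<362)&(P[:,2]>.010)&(P[:,2]<.029)
A=P[s]; k=np.polyfit(A[:,1],A[:,0],1); print('+x inner wall: x=',k,'slope angle',np.arctan(-k[0]), A[:,1].min(),A[:,1].max(), np.std(A[:,0]-np.polyval(k,A[:,1])))
print('wall x at y=-.178',np.polyval(k,-.178))
# collar outer -x wall
s=(r>196)&(r<202)&(cc>300)&(cc<352)&(P[:,2]>.010)&(P[:,2]<.029)
A=P[s]; k=np.polyfit(A[:,1],A[:,0],1); print('outer -x wall',k,np.polyval(k,-.178),A[:,1].min(),A[:,1].max())
# case rim points
s=(abs(P[:,2]-.04)<.004)&(P[:,0]>.5)&(P[:,0]<.7)&(P[:,1]>-.29)&(P[:,1]<-.08)
E
```

```text
collar rim ((0.5663245320320129, -0.1710796058177948), (0.07771357893943787, 0.03125196695327759), 82.59144592285156) 511
-0.11 [-0.0412 -0.0382] [-0.0099  0.0384] world [ 0.56641932 -0.17152265]
-0.118 [-0.041  -0.0384] [-0.0101  0.0382] world [ 0.56638156 -0.17147439]
-0.125 [-0.041  -0.0386] [-0.0103  0.0381] world [ 0.56634877 -0.17143121]
+x inner wall: x= [0.11841412 0.59262587] slope angle -0.11786527026341655 -0.20192673555826518 -0.1414393696270384 0.0012345063142091448
wall x at y=-.178 0.5715481515909954
outer -x wall [0.11828129 0.57275496] 0.5517008948973319 -0.2050644250759392 -0.13422044185774848
```

```bash
python3 - <<'E'
from h import *
p,R,o=now()
rows(p,R,[.52,.17,.275],Ryp(3.07),8,0,3)
E
```

```text
[5, 42, -1, 0, 0, -0.007, 5, 43, 0, 0, 0, -0.007, 5, 42, -1, 0, 0, -0.007, 4, 42, 0, 0, 0, -0.007, 5, 43, -1, 0, 0, -0.006, 3, 42, -1, 0, 0, -0.007, 4, 43, 0, 0, 0, -0.007, 3, 42, -1, 0, 0, -0.007]
ends [0.5202 0.1698 0.2753] [ 3.580e-02  9.994e-01 -1.000e-04 -2.000e-04]
```

Request:
play_rows(plan=[5,42,-1,0,0,-0.007,5,43,0,0,0,-0.007,5,42,-1,0,0,-0.007,4,42,0,0,0,-0.007,5,43,-1,0,0,-0.006,3,42,-1,0,0,-0.007,4,43,0,0,0,-0.007,3,42,-1,0,0,-0.007,0,0,0,0,0,0,0,0,0,0,0,0])

```text
clock: 5.55
eef_pos: [0.5201, 0.1695, 0.2753]
tool_rot: [0.035, 0.999, -0.0, -0.0]
ft_force: [-1.1, -1.0, -0.3]
grip_width: 0.0855
```

```bash
python3 - <<'E'
from h import *
c=shot('wrist','w2.png'); o=bot.get_obs(); print(o['clock'],o['eef_pos'],o['joint_pos'].round(3),o['ft_force'].round(2))
c=shot('wrist','w2.png')
P,r,cc=cloud(c); x,y,z=P.T
s=(abs(z-.016)<.005)&(x>.49)&(x<.73)&(y>.1)&(y<.24)
print('foot',cv2.minAreaRect(P[s][:,:2].astype(np.float32)))
# board top
s=(z>.160)&(z<.176)&(x>.585)&(x<.625)&(y>.13)&(y<.21)
Q=P[s];print('board top',cv2.minAreaRect(Q[:,:2].astype(np.float32)),s.sum(),np.percentile(z[s],[5,50,95]))
# board face z .10...17
s=(z>.085)&(z<.168)&(x>.58)&(x<.625)&(y>.13)&(y<.21)&(abs(y-.172)>.012)
Q=P[s];A=np.c_[Q[:,1]-.17,Q[:,2]-.147,np.ones(len(Q))]; k,res,_,_=np.linalg.lstsq(A,Q[:,0],rcond=None)
for _ in range(5):
    e=Q[:,0]-A@k; g=abs(e)<.002; k=np.linalg.lstsq(A[g],Q[g,0],rcond=None)[0]
print('face x = ',k,g.sum(),len(Q), 'y range',np.percentile(Q[g][:,1],[.5,99.5]),'z',np.percentile(Q[g][:,2],[.5,99.5]))
# peg
s=(z>.145)&(x>.53)&(x<.648)&(abs(y-.172)<.006+.0)
s&=~((x>.594)&(x<.613))
for a in np.arange(.545,.65,.003):
    m=s&(x>=a)&(x<a+.003)
    if m.sum()>3: print(round(a+.0015,4),m.sum(),'y',y[m].mean().round(4),y[m].min().round(4),y[m].max().round(4),'ztop',np.percentile(z[m],90).round(4),'zmax',z[m].max().round(4))
E
```

```text
5.6 [0.52012598 0.16912435 0.27537085] [ 0.315  0.325  0.205  1.451 -0.     0.386] [-0.05 -0.46  0.17]
foot ((0.5980404019355774, 0.17258214950561523), (0.11027063429355621, 0.17011231184005737), 85.79686737060547)
board top ((0.6034303307533264, 0.17221368849277496), (0.05590003356337547, 0.009718397632241249), 86.2917709350586) 792 [0.16130354 0.1704624  0.1719683 ]
face x =  [ 0.07417162 -0.00144137  0.59963749] 974 1078 y range [0.14465795 0.20004799] z [0.08556105 0.16765336]
0.5555 16 y 0.1757 0.1735 0.178 ztop 0.1792 zmax 0.1797
0.5585 15 y 0.1753 0.1733 0.1779 ztop 0.1793 zmax 0.1794
0.5615 9 y 0.1748 0.1723 0.1778 ztop 0.1774 zmax 0.1775
0.5645 10 y 0.1747 0.1722 0.1778 ztop 0.1739 zmax 0.1748
0.5675 8 y 0.1747 0.1721 0.1778 ztop 0.1711 zmax 0.1711
0.5705 7 y 0.1747 0.172 0.1767 ztop 0.1685 zmax 0.1692
0.5735 9 y 0.1741 0.1718 0.1766 ztop 0.1654 zmax 0.1658
0.5765 7 y 0.1742 0.1717 0.1766 ztop 0.1623 zmax 0.1625
0.5795 9 y 0.1735 0.1715 0.1765 ztop 0.159 zmax 0.1591
0.5825 14 y 0.1741 0.1713 0.1765 ztop 0.158 zmax 0.1585
0.5855 15 y 0.1737 0.1711 0.1763 ztop 0.1577 zmax 0.1579
0.5885 15 y 0.1736 0.171 0.1761 ztop 0.1577 zmax 0.1583
0.5915 17 y 0.1732 0.1708 0.1759 ztop 0.1578 zmax 0.1582
0.5945 5 y 0.1739 0.1716 0.1758 ztop 0.1577 zmax 0.1579
0.6185 7 y 0.1709 0.169 0.1732 ztop 0.1576 zmax 0.1576
0.6215 14 y 0.1704 0.1679 0.1731 ztop 0.1578 zmax 0.1585
0.6245 13 y 0.1701 0.1676 0.173 ztop 0.1573 zmax 0.1583
0.6275 17 y 0.1702 0.1674 0.1728 ztop 0.1574 zmax 0.1575
0.6305 14 y 0.17 0.1672 0.1726 ztop 0.1577 zmax 0.158
0.6335 15 y 0.1694 0.167 0.1724 ztop 0.1576 zmax 0.1581
0.6365 14 y 0.1697 0.1668 0.1722 ztop 0.1579 zmax 0.1583
0.6395 12 y 0.1693 0.1667 0.1721 ztop 0.1575 zmax 0.1575
0.6425 18 y 0.1691 0.1664 0.1719 ztop 0.1578 zmax 0.1581
0.6455 14 y 0.1688 0.1662 0.1717 ztop 0.1579 zmax 0.1585
```

View pics/w2.png

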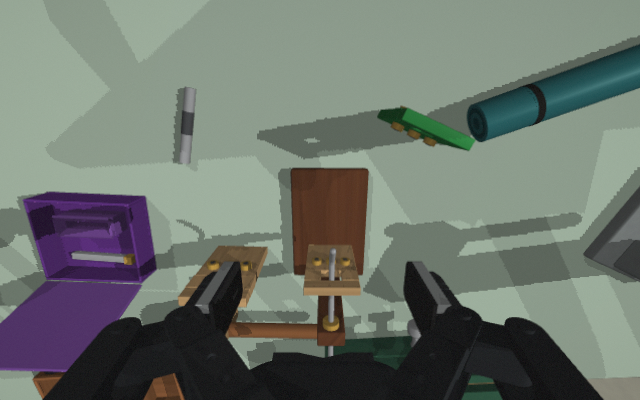

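```bash
python3 - <<'E'
from h import *
p,R,o=now()
p,R=rows(p,R,[.604,.1722,.212],Ryp(3.068,.38),6,0,3)
p,R=rows(p,R,[.604,.1722,.200],Ryp(3.068,0),4,0,3)
E
```

```text
[-14, 2, 11, 0, 0.063, 0, -14, 1, 9, 0, 0.064, 0.001, -16, 2, 9, 0, 0.063, 0, -15, 1, 8, 0, 0.063, 0, -16, 2, 6, 0, 0.064, 0, -17, 1, 6, -0.001, 0.063, 0]
ends [0.6043 0.1719 0.2121] [ 0.0359  0.9813  0.0072 -0.1887]
[-1, 0, 3, 0, -0.095, 0, -1, 0, 3, 0, -0.095, 0, 0, 0, 3, 0, -0.095, 0, -1, 0, 3, 0.001, -0.095, 0]
ends [0.6043 0.1719 0.1998] [ 3.660e-02  9.993e-01 -2.000e-04 -0.000e+00]
```

Request:
play_rows(plan=[-14,2,11,0,0.063,0,-14,1,9,0,0.064,0.001,-16,2,9,0,0.063,0,-15,1,8,0,0.063,0,-16,2,6,0,0.064,0,-17,1,6,-0.001,0.063,0,0,0,0,0,0,0])

```text
clock: 6.52
eef_pos: [0.605, 0.1714, 0.2065]
tool_rot: [0.037, 0.981, 0.006, -0.192]
ft_force: [-0.1, 0.2, -1.2]
grip_width: 0.0855
```

```bash
python3 - <<'E'
from h import *
p,R,o=now(); print(o['clock'],p,R.as_quat().round(4),o['joint_pos'].round(3),o['ft_force'].round(2),o['tau'].round(1))
p,R=rows(p,R,[.604,.1722,.200],Ryp(3.068,0),4,1,3)
E
```

```text
6.525 [0.60502353 0.17137015 0.2064575 ] [ 0.0367  0.9806  0.0063 -0.1922] [0.225 0.877 0.897 1.962 0.11  0.279] [-0.06  0.17 -1.17] [ -0.1 -62.9  24.8   3.1   0.4  -0. ]
[-0.4, 0.2, 1.6, 0, -0.097, 0, -0.2, 0.2, 1.6, -0.001, -0.097, -0.001, 0, 0.2, 1.6, 0, -0.096, 0, 0.1, 0.2, 1.7, -0.001, -0.097, 0]
ends [0.604  0.1722 0.2   ] [ 3.690e-02  9.993e-01  2.000e-04 -0.000e+00]
```

Request:
play_rows(plan=[0,0,0,0,0,0])

```text
clock: 6.65
eef_pos: [0.6042, 0.1727, 0.2125]
tool_rot: [0.036, 0.981, 0.007, -0.188]
ft_force: [-0.1, 0.2, 0.7]
grip_width: 0.0857
```

```bash
python3 - <<'E'
from h import *
p,R,o=now(); print(o['clock'],p,R.as_quat().round(4),o['joint_pos'].round(3),o['joint_vel'].round(3),o['ft_force'].round(2))
E
```

```text
6.65 [0.60423435 0.17265656 0.21247172] [ 0.0355  0.9814  0.0073 -0.1883] [0.227 0.867 0.895 1.962 0.11  0.279] [ 0.014 -0.054 -0.002  0.005  0.    -0.002] [-0.15  0.15  0.66]
```

```bash
python3 - <<'E'
from h import *
p=np.array([.6043,.1719,.2121]); R=Ro.from_quat([.0359,.9813,.0072,-.1887])
p,R=rows(p,R,[.604,.1722,.200],Ryp(3.068,0),5,1,3)
p,R=rows(p,R,[.604,.1722,.141],Ryp(3.068,0),5,1,3)
E
```

```text
[-0.8, 0.1, 2.3, 0, -0.076, 0, -0.7, 0, 2.3, 0, -0.076, 0, -0.5, 0.1, 2.4, 0, -0.076, 0, -0.3, 0, 2.4, 0, -0.076, 0, -0.1, 0.1, 2.4, 0.001, -0.076, 0]
ends [0.604  0.1722 0.2   ] [ 3.660e-02  9.993e-01 -2.000e-04  0.000e+00]
[0, 0, 11.8, 0, 0, 0, 0, 0, 11.8, 0, 0, 0, 0, 0, 11.8, 0, 0, 0, 0, 0, 11.8, 0, 0, 0, 0, 0, 11.8, 0, 0, 0]
ends [0.604  0.1722 0.141 ] [ 3.660e-02  9.993e-01 -2.000e-04  0.000e+00]
```

Request:
play_rows(plan=[-0.8,0.1,2.3,0,-0.076,0,-0.7,0,2.3,0,-0.076,0,-0.5,0.1,2.4,0,-0.076,0,-0.3,0,2.4,0,-0.076,0,-0.1,0.1,2.4,0,-0.076,0,0,0,4,0,0,0,0,0,10,0,0,0,0,0,12,0,0,0,0,0,12,0,0,0,0,0,12,0,0,0,0,0,7,0,0,0,0,0,2,0,0,0,0,0,0,0,0,0,0,0,0,0,0,0])

```text
clock: 8.4
eef_pos: [0.6044, 0.174, 0.1415]
tool_rot: [0.036, 0.999, 0.001, 0.001]
ft_force: [-0.2, -0.9, 0.1]
grip_width: 0.0856
```

```bash
python3 - <<'E'
from h import *
c=shot('wrist','w3.png'); side=shot('side','s3.png')
f=side['frame']; cv2.imwrite('pics/s3c.png',cv2.resize(f[190:290,250:350],None,fx=6,fy=6,interpolation=cv2.INTER_CUBIC))
p,R,o=now(); print(o['clock'],p,R.as_quat().round(4),o['joint_pos'].round(3),o['ft_force'].round(2),o['ft_torque'].round(3))
E
```

```text
8.5 [0.60425777 0.173978   0.14149201] [3.550e-02 9.994e-01 6.000e-04 5.000e-04] [2.800e-01 5.490e-01 2.010e-01 1.221e+00 1.000e-03 3.510e-01] [ 0.48  0.01 -0.79] [ 0.027 -0.008 -0.014]
```

View pics/w3.png

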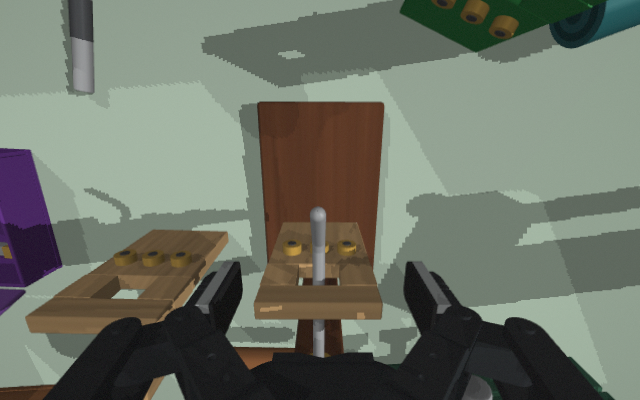

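View pics/s3c.png

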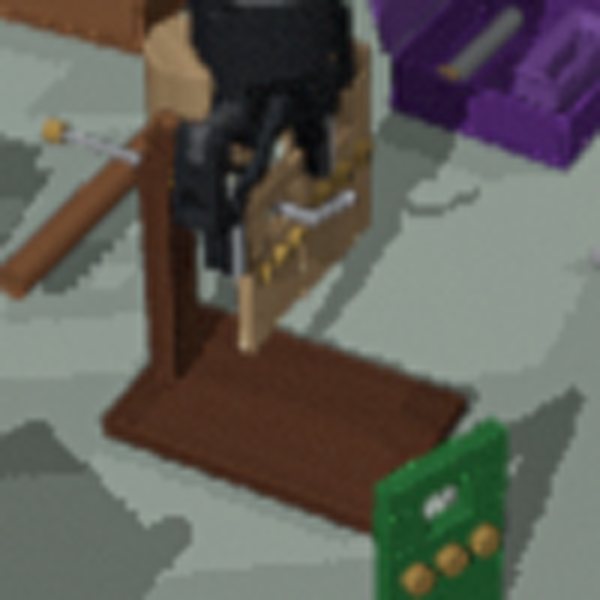

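```bash
python3 - <<'E'
from h import *
c=load('wrist'); P,r,cc=cloud(c); x,y,z=P.T
s=(z>.160)&(z<.176)&(x>.585)&(x<.625)&(y>.13)&(y<.21)&(r>270)
Q=P[s];print('board top',cv2.minAreaRect(Q[:,:2].astype(np.float32)),s.sum(),np.percentile(z[s],[5,50,95]))
s=(z>.1)&(z<.16)&(x>.585)&(x<.61)&(y>.13)&(y<.21)&(abs(y-.172)>.015)
print(np.median(x[s]),np.percentile(y[s],[1,99]))
s=(z>.145)&(z<.165)&(x>.583)&(x<.595)&(abs(y-.173)<.006); print('peg y',np.percentile(y[s],[2,98]))
E
```

```text
board top ((0.5996454358100891, 0.1652100533246994), (0.023656174540519714, 0.06991380453109741), 1.3306881189346313) 4712 [0.16123469 0.17036703 0.17221145]
0.5986787343885228 [0.13101335 0.19990484]
peg y [0.17011773 0.1762685 ]
```

Request:
play_rows(plan=[0,-1.5,0,0,0,0,0,0,0,0,0,0])

```text
clock: 8.75
eef_pos: [0.6039, 0.1723, 0.1411]
tool_rot: [0.036, 0.999, 0.0, 0.0]
ft_force: [-0.2, 0.6, 0.0]
grip_width: 0.0855
```

Request:
play_rows(plan=[0,0,0,0,0,0,0,0,0,0,0,0,0,0,0,0,0,0,0,0,0,0,0,0,0,0,0,0,0,0,0,0,0,0,0,0], hand=45)

```text
clock: 9.5
eef_pos: [0.6039, 0.1725, 0.1411]
tool_rot: [0.036, 0.999, 0.001, 0.0]
ft_force: [-0.4, 0.7, 1.6]
grip_width: 0.0554
```

Request:
play_rows(plan=[0,0,-1.0,0,0,0,0,0,0,0,0,0])

```text
clock: 9.75
eef_pos: [0.6037, 0.1721, 0.1414]
tool_rot: [0.036, 0.999, 0.0, -0.0]
ft_force: [0.0, 0.8, -0.0]
grip_width: 0.055
```

Request:
play_rows(plan=[0,0,-1.5,0,0,0,0,0,0,0,0,0])

```text
clock: 10.0
eef_pos: [0.6037, 0.1722, 0.1432]
tool_rot: [0.036, 0.999, 0.0, -0.0]
ft_force: [-0.3, -0.2, -1.3]
grip_width: 0.0552
```

Request:
play_rows(plan=[0,0,-2.0,0,0,0,0,0,0,0,0,0])

```text
clock: 10.25
eef_pos: [0.604, 0.1724, 0.1456]
tool_rot: [0.036, 0.999, 0.0, 0.0]
ft_force: [0.0, -0.0, -1.5]
grip_width: 0.0547
```

Request:
play_rows(plan=[0,0,-1.5,0,0,0,0,0,0,0,0,0])

```text
clock: 10.5
eef_pos: [0.604, 0.1724, 0.1471]
tool_rot: [0.036, 0.999, 0.0, 0.0]
ft_force: [-0.6, -0.3, -2.2]
grip_width: 0.0552
```

```bash
cat > bt.py <<'E'
from h import *
c=shot('wrist','wx.png'); P,r,cc=cloud(c)
Z=np.full(c['range_z'].shape,np.nan); Z[r,cc]=P[:,2]
s=(r>230)&(r<330)&(cc>285)&(cc<370)&(P[:,0]<.62)
# top face: horizontal cluster, hist of z
h,e=np.histogram(P[s][:,2],bins=np.arange(.14,.3,.001)); i=h.argmax(); print('mode z',e[i],h[max(0,i-3):i+4])
cv2.imwrite('pics/wxc.png',c['frame'][190:340,220:420].repeat(3,0).repeat(3,1))
p,R,o=now(); print(o['clock'],p.round(4),R.as_quat().round(4),o['ft_force'].round(2),o['ft_torque'].round(3))
E
python3 bt.py
```

```text
mode z 0.17600000000000005 [124 110 210 859 528  26   0]
10.55 [0.6039 0.1724 0.147 ] [3.560e-02 9.994e-01 4.000e-04 1.000e-04] [ 0.59  0.04 -1.49] [ 0.008 -0.035 -0.006]
```

View pics/wxc.png

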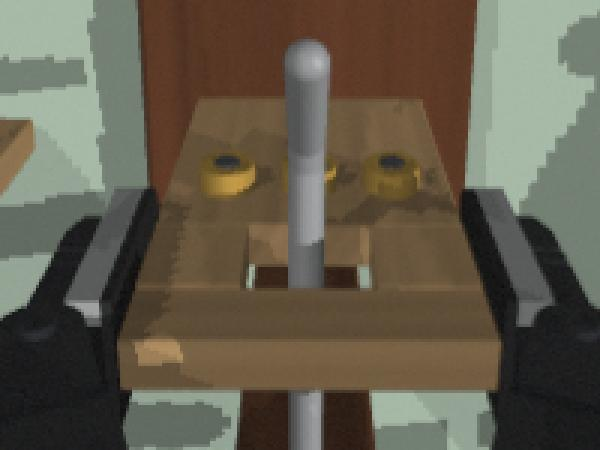

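```bash
cat > pl.py <<'E'
from h import *
import sys
K=.0063; u=np.array([-.9973,.0739])
def T(x,z,tilt,yaw=3.068):
    R=Ryp(yaw,tilt); y=.1724+(x-.604)*u[1]/u[0]
    return np.array([x,y,z])+K*R.as_matrix()[:,2],R
E
python3 - <<'E'
from pl import *
p,R,o=now()
p,R=rows(p,R,*T(.602,.1547,.16),4,1,3)
p,R=rows(p,R,*T(.598,.1547,.38),6,1,3)
p,R=rows(p,R,*T(.590,.1547,.38),4,1,3)
p,R=rows(p,R,*T(.5803,.1567,.38),5,1,3)
p,R=rows(p,R,*T(.570,.165,.38),5,1,3)
p,R=rows(p,R,*T(.550,.185,.38),10,1,3)
p,R=rows(p,R,*T(.530,.205,.38),8,1,3)
E
```

```text
[0.7, 0, -0.4, 0, 0.04, 0.001, 0.8, 0, -0.3, 0, 0.04, 0, 0.7, 0, -0.3, 0.001, 0.04, 0.001, 0.8, 0, -0.3, 0, 0.04, 0]
ends [0.601  0.1726 0.1485] [ 0.0364  0.9961  0.0028 -0.0798]
[0.9, 0, 0.1, 0, 0.037, 0, 0.9, 0, 0.1, 0, 0.036, 0, 0.9, 0, 0.1, 0, 0.037, 0, 0.8, 0, 0.2, 0, 0.037, 0, 0.9, 0, 0.2, 0, 0.036, 0, 0.9, 0.1, 0.3, 0, 0.037, 0]
ends [0.5956 0.1731 0.1488] [ 0.0359  0.9814  0.0068 -0.1887]
[1.9, 0, 0.7, 0, 0, 0, 1.8, 0, 0.8, 0, 0, 0, 1.9, 0, 0.7, 0, 0, 0, 1.8, 0, 0.7, 0, 0, 0]
ends [0.5877 0.1736 0.1489] [ 0.0359  0.9814  0.0068 -0.1887]
[2, 0, 0.4, 0, 0, 0, 1.9, 0, 0.3, 0, 0, 0, 2, 0, 0.4, 0, 0, 0, 1.9, 0, 0.3, 0, 0, 0, 2, 0, 0.4, 0, 0, 0]
ends [0.578  0.1744 0.1508] [ 0.0359  0.9814  0.0068 -0.1887]
[2.5, 0, -0.8, 0, 0, 0, 2.6, 0, -0.8, 0, 0, 0, 2.5, 0, -0.7, 0, 0, 0, 2.5, 0, -0.8, 0, 0, 0, 2.6, 0, -0.8, 0, 0, 0]
ends [0.5676 0.1751 0.1592] [ 0.0359  0.9814  0.0068 -0.1887]
[2.6, 0, -1.1, 0, 0, 0, 2.6, 0, -1.1, 0, 0, 0, 2.6, 0, -1.1, 0, 0, 0, 2.6, 0, -1.2, 0, 0, 0, 2.6, 0, -1.1, 0, 0, 0, 2.6, 0, -1.1, 0, 0, 0, 2.6, 0, -1.1, 0, 0, 0, 2.6, 0, -1.1, 0, 0, 0, 2.6, 0, -1.1, 0, 0, 0, 2.6, 0, -1.1, 0, 0, 0]
ends [0.5477 0.1766 0.1791] [ 0.0359  0.9814  0.0068 -0.1887]
[3.3, 0, -1.4, 0, 0, 0, 3.2, 0, -1.4, 0, 0, 0, 3.3, 0, -1.4, 0, 0, 0, 3.2, 0, -1.4, 0, 0, 0, 3.3, 0, -1.4, 0, 0, 0, 3.2, 0, -1.4, 0, 0, 0, 3.3, 0, -1.4, 0, 0, 0, 3.2, 0, -1.4, 0, 0, 0]
ends [0.5277 0.178  0.1991] [ 0.0359  0.9814  0.0068 -0.1887]
```

Request:
play_rows(plan=[0.7,0,-0.4,0,0.04,0.001,0.8,0,-0.3,0,0.04,0,0.7,0,-0.3,0.001,0.04,0.001,0.8,0,-0.3,0,0.04,0])

```text
clock: 11.05
eef_pos: [0.6011, 0.1726, 0.1484]
tool_rot: [0.036, 0.996, 0.003, -0.08]
ft_force: [0.8, 0.5, -1.4]
grip_width: 0.0549
```

Request:
play_rows(plan=[0.9,0,0.1,0,0.037,0,0.9,0,0.1,0,0.036,0,0.9,0,0.1,0,0.037,0,0.8,0,0.2,0,0.037,0,0.9,0,0.2,0,0.036,0,0.9,0.1,0.3,0,0.037,0,0,0,0,0,0,0])

```text
clock: 11.92
eef_pos: [0.596, 0.1729, 0.1477]
tool_rot: [0.036, 0.981, 0.007, -0.189]
ft_force: [-0.1, -0.7, -1.8]
grip_width: 0.0551
```

```bash
python3 bt.py
```

```text
mode z 0.17500000000000004 [183 342 535 585 291  33   0]
11.975 [0.596 0.173 0.148] [ 0.0359  0.9814  0.0067 -0.1885] [-0.48  0.24 -1.22] [-0.018 -0.486 -0.009]
```

View pics/wxc.png

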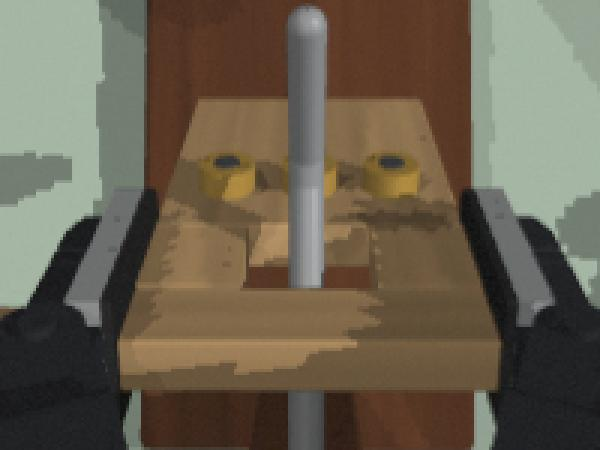

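Request:
play_rows(plan=[1.8,0,0.3,0,0,0,1.8,0,0.5,0,0,0,1.9,0,0.6,0,0,0,1.8,0,0.7,0,0,0])

```text
clock: 12.48
eef_pos: [0.5878, 0.1737, 0.1498]
tool_rot: [0.036, 0.981, 0.007, -0.189]
ft_force: [-0.2, 0.4, -2.5]
grip_width: 0.055
```

Request:
play_rows(plan=[2,0,0.4,0,0,0,1.9,0,0.3,0,0,0,2,0,0.4,0,0,0])

```text
clock: 12.85
eef_pos: [0.5821, 0.174, 0.1507]
tool_rot: [0.036, 0.981, 0.007, -0.189]
ft_force: [0.0, -0.5, -1.3]
grip_width: 0.055
```

Request:
play_rows(plan=[1.9,0,0.3,0,0,0,2,0,0.4,0,0,0,0,0,0,0,0,0])

```text
clock: 13.22
eef_pos: [0.5782, 0.1743, 0.1515]
tool_rot: [0.036, 0.981, 0.007, -0.189]
ft_force: [-0.8, -0.0, -1.4]
grip_width: 0.0555
```

```bash
python3 bt.py
```

```text
mode z 0.17900000000000005 [226 426 590 610 270  21   0]
13.275 [0.5783 0.1743 0.1515] [ 0.0358  0.9814  0.0068 -0.1887] [ 0.65  0.03 -0.67] [-0.057 -0.424 -0.023]
```

View pics/wxc.png

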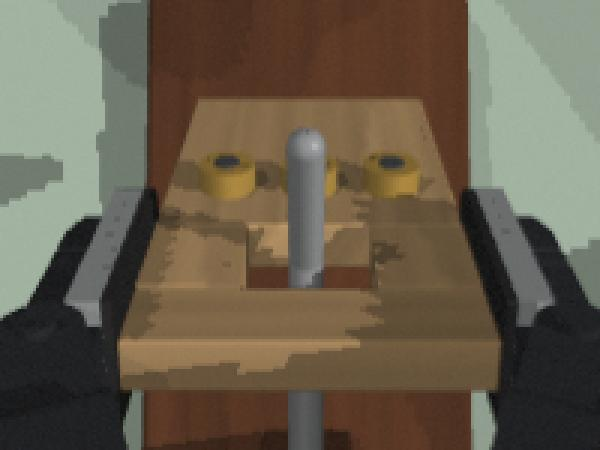

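Request:
play_rows(plan=[2.5,0,-0.6,0,0,0,2.6,0,-0.7,0,0,0,2.5,0,-0.7,0,0,0])

```text
clock: 13.65
eef_pos: [0.5719, 0.1748, 0.1563]
tool_rot: [0.036, 0.981, 0.007, -0.189]
ft_force: [0.2, -0.6, -2.1]
grip_width: 0.0549
```

Request:
play_rows(plan=[2.5,0,-0.8,0,0,0,2.6,0,-0.8,0,0,0,0,0,0,0,0,0])

```text
clock: 14.02
eef_pos: [0.5678, 0.1751, 0.1598]
tool_rot: [0.036, 0.981, 0.007, -0.189]
ft_force: [0.3, 0.1, -2.2]
grip_width: 0.0549
```

```bash
python3 bt.py
```

```text
mode z 0.18700000000000006 [163 301 531 555 376  62   1]
14.075 [0.5679 0.1751 0.1597] [ 0.0358  0.9814  0.0068 -0.1886] [ 0.09  0.89 -1.49] [-0.056 -0.54  -0.036]
```

View pics/wxc.png

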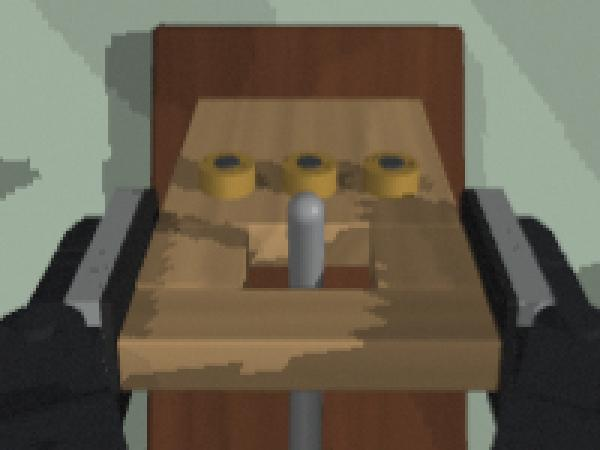

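Request:
play_rows(plan=[2.6,0,-1.1,0,0,0,2.6,0,-1.1,0,0,0,2.6,0,-1.1,0,0,0,0,0,0,0,0,0])

```text
clock: 14.58
eef_pos: [0.5618, 0.1756, 0.1658]
tool_rot: [0.036, 0.981, 0.007, -0.189]
ft_force: [-0.3, -0.0, -1.4]
grip_width: 0.0548
```

Request:
play_rows(plan=[2.6,0,-1.1,0,0,0,2.6,0,-1.1,0,0,0,2.6,0,-1.1,0,0,0,0,0,0,0,0,0])

```text
clock: 15.08
eef_pos: [0.5558, 0.176, 0.1717]
tool_rot: [0.036, 0.981, 0.007, -0.189]
ft_force: [-0.3, 0.1, -1.3]
grip_width: 0.0549
```

```bash
python3 bt.py
```

```text
mode z 0.19900000000000007 [152 340 503 588 347  47   1]
15.125 [0.5559 0.176  0.1716] [ 0.0358  0.9814  0.0068 -0.1886] [ 0.66 -0.17 -1.33] [-0.056 -0.457 -0.006]
```

View pics/wxc.png

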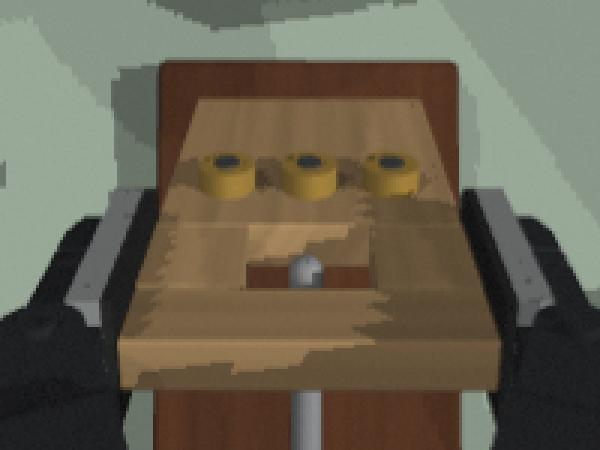

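Request:
play_rows(plan=[2.6,0,-1.1,0,0,0,2.6,0,-1.1,0,0,0,2.6,0,-1.1,0,0,0,2.6,0,-1.1,0,0,0,0,0,0,0,0,0])

```text
clock: 15.75
eef_pos: [0.5478, 0.1766, 0.1797]
tool_rot: [0.036, 0.981, 0.007, -0.189]
ft_force: [-0.5, -0.1, -1.7]
grip_width: 0.0553
```

Request:
play_rows(plan=[2.6,0,-1.1,0,0,0,2.6,0,-1.1,0,0,0,3.2,0,-1.4,0,0,0,3.2,0,-1.4,0,0,0,3.2,0,-1.4,0,0,0,0,0,0,0,0,0])

```text
clock: 16.5
eef_pos: [0.5365, 0.1775, 0.1912]
tool_rot: [0.036, 0.981, 0.007, -0.188]
ft_force: [0.3, 0.5, -1.3]
grip_width: 0.0551
```

```bash
python3 bt.py; python3 - <<'E'
from h import *
side=shot('side','s4.png')
f=side['frame']; cv2.imwrite('pics/s4c.png',cv2.resize(f[180:290,250:370],None,fx=5,fy=5,interpolation=cv2.INTER_CUBIC))
p,R,o=now()
p,R=rows(p,R,p+[-.06,.0045,.01],Ryp(3.068,0),8,1,3)
E
```

```text
mode z 0.21900000000000008 [232 464 523 525 150   4   1]
16.55 [0.5365 0.1774 0.191 ] [ 0.0358  0.9814  0.0068 -0.1885] [ 0.32  0.96 -2.08] [-0.008 -0.507 -0.026]
[7.4, 0, 1.6, 0, -0.047, 0, 7.6, 0, 1.3, 0, -0.048, 0, 7.5, 0, 0.9, 0, -0.047, 0, 7.6, 0.1, 0.6, 0, -0.048, 0, 7.7, 0, 0.2, 0, -0.047, 0, 7.6, 0, -0.2, 0, -0.048, 0, 7.6, 0, -0.5, 0, -0.047, 0.001, 7.6, 0, -0.9, 0, -0.048, 0]
ends [0.4765 0.1819 0.2008] [ 3.700e-02  9.993e-01 -2.000e-04  1.000e-04]
```

View pics/s4c.png

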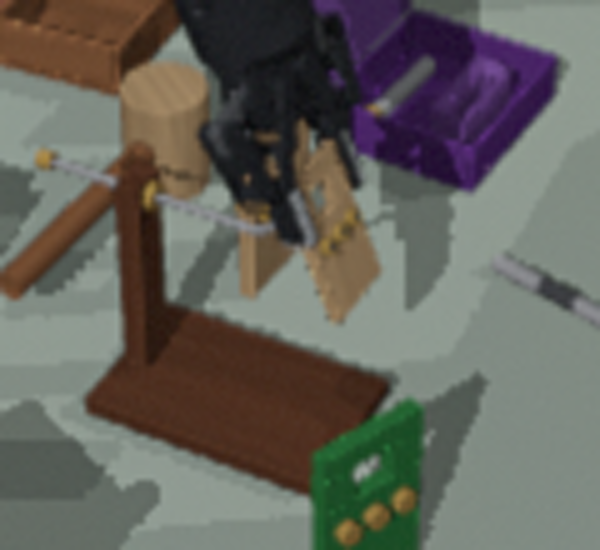

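View pics/wxc.png

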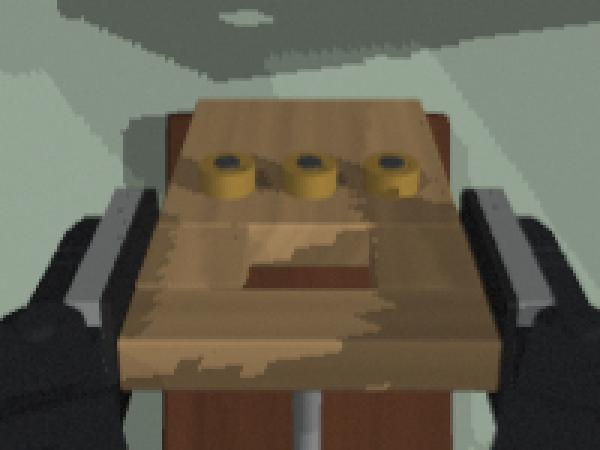

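Request:
play_rows(plan=[7.4,0,1.6,0,-0.047,0,7.6,0,1.3,0,-0.048,0,7.5,0,0.9,0,-0.047,0,7.6,0.1,0.6,0,-0.048,0,7.7,0,0.2,0,-0.047,0,7.6,0,-0.2,0,-0.048,0,7.6,0,-0.5,0,-0.047,0.001,7.6,0,-0.9,0,-0.048,0,0,0,0,0,0,0,0,0,0,0,0,0])

```text
clock: 17.85
eef_pos: [0.4768, 0.1819, 0.2009]
tool_rot: [0.037, 0.999, -0.0, -0.0]
ft_force: [0.3, -0.1, -1.6]
grip_width: 0.0549
```

```bash
python3 bt.py; python3 - <<'E'
from h import *
p,R,o=now()
p,R=rows(p,R,[.5663,-.1715,.175],Ryp(3.0236,0),18,0,3)
E
```

```text
mode z 0.2300000000000001 [118 129 222 902 463   9   0]
17.9 [0.477  0.1819 0.2007] [ 3.710e-02  9.993e-01 -2.000e-04 -2.000e-04] [ 0.14  0.21 -0.98] [-0.026 -0.006 -0.006]
[-6, -19, 1, 0, 0, 0.002, -7, -19, 2, 0, 0, 0.003, -6, -20, 1, 0, 0, 0.002, -7, -19, 2, 0, 0, 0.003, -6, -19, 1, 0, 0, 0.002, -7, -19, 2, 0, 0, 0.003, -7, -19, 1, 0, 0, 0.002, -7, -19, 1, 0, 0, 0.002, -6, -19, 2, 0, 0, 0.003, -7, -19, 1, 0, 0, 0.002, -7, -19, 2, 0, 0, 0.003, -7, -19, 1, 0, 0, 0.002, -7, -19, 2, 0, 0, 0.003, -7, -19, 1, 0, 0, 0.002, -7, -19, 2, 0, 0, 0.002, -7, -19, 1, 0, 0, 0.003, -7, -19, 1, 0, 0, 0.002, -7, -19, 2, 0, 0, 0.003]
ends [ 0.566  -0.1712  0.1748] [ 5.910e-02  9.983e-01 -2.000e-04 -2.000e-04]
```

View pics/wx.png

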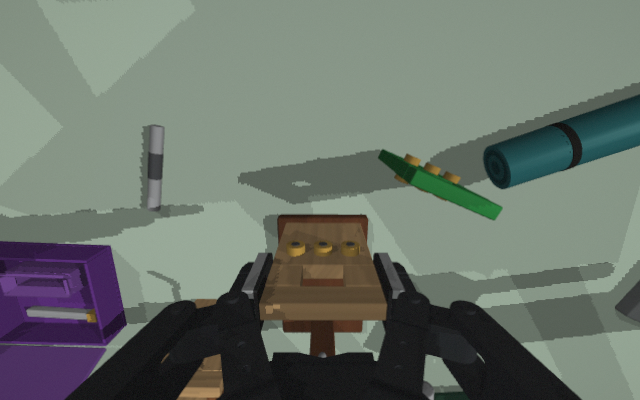

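Request:
play_rows(plan=[-6,-19,1,0,0,0.002,-7,-19,2,0,0,0.003,-6,-20,1,0,0,0.002,-7,-19,2,0,0,0.003,-6,-19,1,0,0,0.002,-7,-19,2,0,0,0.003,-7,-19,1,0,0,0.002,-7,-19,1,0,0,0.002,-6,-19,2,0,0,0.003,-7,-19,1,0,0,0.002,-7,-19,2,0,0,0.003,-7,-19,1,0,0,0.002,-7,-19,2,0,0,0.003,-7,-19,1,0,0,0.002,-7,-19,2,0,0,0.002,-7,-19,1,0,0,0.003,-7,-19,1,0,0,0.002,-7,-19,2,0,0,0.003,0,0,0,0,0,0,0,0,0,0,0,0])

```text
clock: 20.4
eef_pos: [0.5653, -0.171, 0.1747]
tool_rot: [0.059, 0.998, 0.0, -0.0]
ft_force: [-0.3, 0.8, -2.2]
grip_width: 0.0548
```

```bash
cat > ck.py <<'E'
from h import *
import sys
tag=sys.argv[1]
c=shot('wrist','w'+tag+'.png'); p,R,o=now(); print(o['clock'],p.round(4),R.as_quat().round(4),o['ft_force'].round(2),o['ft_torque'].round(3))
P,r,cc=cloud(c); L=R.inv().apply(P-p)*1000  # tool frame mm
x,y,z=L.T
# face toward camera (tool +x): points with |y|<27, z from -25 .. 70
s=(abs(y)<26)&(z>-28)&(z<70)&(abs(x)<14)
# top
t=s&(abs(x)<4)&(z<-25)
h,e=np.histogram(z[(abs(y)<26)&(abs(x)<6)],bins=np.arange(-60,70,1)); i=h.argmax(); print('top z mode(tool mm)',e[i],h[i])
f=(abs(y)<26)&(z>e[i]+3)&(z<e[i]+90)&(x>1)&(x<8)
A=np.c_[y[f],z[f],np.ones(f.sum())]; g=np.ones(f.sum(),bool)
for _ in range(6):
    k=np.linalg.lstsq(A[g],x[f][g],rcond=None)[0]; g=abs(x[f]-A@k)<1.5
print('face x(tool)=',k.round(4),g.sum(),'z range',z[f][g].min().round(1),z[f][g].max().round(1))
b=(z>e[i]+40)&(z<e[i]+85)&(abs(x-4.5)<4)&(abs(y)<33); 
for lo in range(40,85,9):
    m=b&(z>e[i]+lo)&(z<e[i]+lo+9)
    if m.sum()>5: print('y edges z+',lo,np.percentile(y[m],[2,98]).round(1))
E
python3 ck.py 5
```

```text
20.45 [ 0.5654 -0.1707  0.1748] [ 5.880e-02  9.983e-01  1.000e-04 -2.000e-04] [-0.21  0.57 -0.89] [-0.002 -0.053 -0.003]
top z mode(tool mm) -30 1351
face x(tool)= [-2.8000e-03 -1.9000e-03  4.1417e+00] 5581 z range -27.0 60.0
y edges z+ 40 [-26.3  26.2]
y edges z+ 49 [-27.4  26.9]
y edges z+ 58 [-26.9  26.8]
y edges z+ 67 [-26.4  26.5]
y edges z+ 76 [-26.6  25.9]
```

View pics/w5.png

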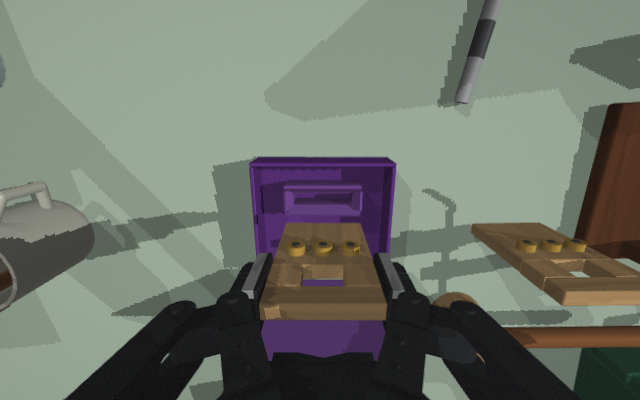

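```bash
cat > slot.py <<'E'
from h import *
c=load('wrist'); P,r,cc=cloud(c); x,y,z=P.T
a=-.118; ca,sa=np.cos(a),np.sin(a); s0=np.array([.5663,-.1715])
L=(P[:,:2]-s0)@np.array([[ca,-sa],[sa,ca]])
s=(abs(L[:,0])<.022)&(abs(L[:,1])<.046)&(z>.036)&(z<.043)
print('rim',s.sum(),np.percentile(L[s],[1,99],axis=0).round(4), 'visible z<.03', ((abs(L[:,0])<.0075)&(abs(L[:,1])<.03)&(z<.032)).sum())
for lo,hi in((.010,.02),(.02,.028)):
    s=(abs(L[:,0]-.006)<.004)&(abs(L[:,1])<.032)&(z>lo)&(z<hi)
    if s.sum()>5: print('+x wall',s.sum(),np.median(L[s,0]).round(4),np.percentile(L[s,1],[1,99]).round(4))
s=(abs(L[:,0]+.016)<.006)&(abs(L[:,1])<.03)&(z>.01)&(z<.03); print('outer -x',s.sum(),np.median(L[s,0]))
E
python3 slot.py
```

```text
rim 1043 [[-0.0157 -0.0387]
 [ 0.0158  0.0388]] visible z<.03 792
+x wall 140 0.0061 [-0.0299  0.0301]
+x wall 154 0.0062 [-0.0288  0.0301]
outer -x 237 -0.013839307265733675
```

```bash
python3 - <<'E'
from h import *
p,R,o=now(); print(p)
p,R=rows(p,R,[.5659,-.1715,.114],Ryp(3.0236,0),8,1,3)
E
```

```text
[ 0.56536712 -0.17071907  0.1747991 ]
[-0.1, -0.1, 7.6, 0, 0, 0, -0.1, -0.1, 7.6, 0, 0, 0, 0, -0.1, 7.6, 0, 0, 0, -0.1, -0.1, 7.6, 0, 0, 0, -0.1, 0, 7.6, 0, 0, 0, -0.1, -0.1, 7.6, 0, 0, 0, -0.1, -0.1, 7.6, 0, 0, 0, 0, -0.1, 7.6, 0, 0, 0]
ends [ 0.5659 -0.1715  0.114 ] [ 5.880e-02  9.983e-01  1.000e-04 -2.000e-04]
```

Request:
play_rows(plan=[-0.1,-0.1,7.6,0,0,0,-0.1,-0.1,7.6,0,0,0,0,-0.1,7.6,0,0,0,-0.1,-0.1,7.6,0,0,0,-0.1,0,7.6,0,0,0,-0.1,-0.1,7.6,0,0,0,-0.1,-0.1,7.6,0,0,0,0,-0.1,7.6,0,0,0,0,0,0,0,0,0,0,0,0,0,0,0])

```text
clock: 21.7
eef_pos: [0.5662, -0.172, 0.1143]
tool_rot: [0.059, 0.998, -0.0, 0.0]
ft_force: [0.4, 0.6, -1.3]
grip_width: 0.0552
```

```bash
python3 ck.py 6; python3 slot.py
```

```text
21.75 [ 0.5663 -0.172   0.1145] [ 5.900e-02  9.983e-01 -3.000e-04  4.000e-04] [-0.32 -0.31 -0.62] [0.007 0.021 0.047]
top z mode(tool mm) -30 1420
face x(tool)= [-2.3000e-03 -1.4000e-03  4.3069e+00] 5562 z range -27.0 60.0
y edges z+ 40 [-26.   26.7]
y edges z+ 49 [-26.9  27.3]
y edges z+ 58 [-26.7  27.1]
y edges z+ 67 [-26.2  26.8]
y edges z+ 76 [-26.2  26.6]
rim 955 [[-0.0157 -0.0388]
 [ 0.0139  0.0392]] visible z<.03 804
+x wall 294 0.0061 [-0.0299  0.0302]
+x wall 85 0.006 [-0.0298  0.0302]
outer -x 518 -0.013903322536573082
```

View pics/w6.png

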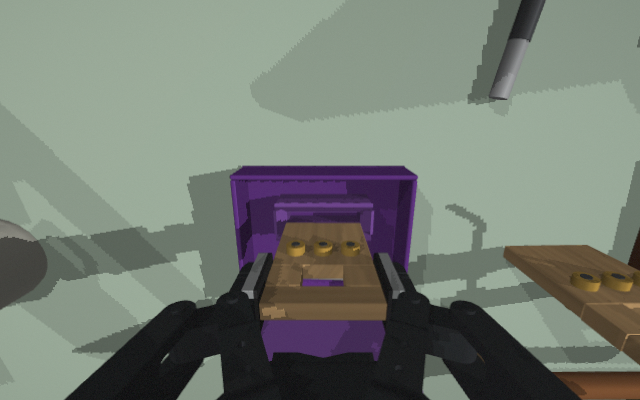

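Request:
play_rows(plan=[0.2,0.3,4,0,0,0,0,0,4,0,0,0,0,0,4,0,0,0,0,0,3,0,0,0,0,0,0,0,0,0])

```text
clock: 22.38
eef_pos: [0.5656, -0.1715, 0.0986]
tool_rot: [0.059, 0.998, -0.0, -0.0]
ft_force: [0.2, 0.5, -1.4]
grip_width: 0.0554
```

Request:
play_rows(plan=[0,0,3,0,0,0,0,0,3,0,0,0,0,0,3,0,0,0,0,0,0,0,0,0])

```text
clock: 22.88
eef_pos: [0.5656, -0.1715, 0.0897]
tool_rot: [0.059, 0.998, -0.0, -0.0]
ft_force: [0.2, 0.7, -2.0]
grip_width: 0.0552
```

Request:
play_rows(plan=[0,0,3,0,0,0,0,0,3,0,0,0,0,0,3,0,0,0,0,0,3,0,0,0,0,0,3,0,0,0,0,0,0,0,0,0])

```text
clock: 23.62
eef_pos: [0.5656, -0.1715, 0.0747]
tool_rot: [0.059, 0.998, -0.0, -0.0]
ft_force: [-0.1, 0.7, -1.1]
grip_width: 0.0553
```

Request:
play_rows(plan=[0,0,1.5,0,0,0,0,0,1.5,0,0,0,0,0,0,0,0,0])

```text
clock: 24.0
eef_pos: [0.5658, -0.1716, 0.072]
tool_rot: [0.059, 0.998, -0.0, -0.0]
ft_force: [0.1, 0.1, -1.3]
grip_width: 0.0549
```

Foot should be about 6 mm above the table, 2 mm over the slot floor, so I'll feel for the floor.

Request:
play_rows(plan=[0,0,1,0,0,0,0,0,0,0,0,0])

```text
clock: 24.25
eef_pos: [0.5658, -0.1716, 0.071]
tool_rot: [0.059, 0.998, -0.0, -0.0]
ft_force: [0.0, 0.4, -1.3]
grip_width: 0.0551
```

Request:
play_rows(plan=[0,0,0.7,0,0,0,0,0,0,0,0,0])

```text
clock: 24.5
eef_pos: [0.566, -0.1716, 0.0706]
tool_rot: [0.059, 0.998, -0.0, 0.0]
ft_force: [-0.2, -0.4, -1.0]
grip_width: 0.0553
```

Request:
play_rows(plan=[0,0,0.6,0,0,0,0,0,0,0,0,0])

```text
clock: 24.75
eef_pos: [0.5661, -0.1717, 0.0706]
tool_rot: [0.059, 0.998, -0.0, 0.0]
ft_force: [-1.3, 0.3, 5.8]
grip_width: 0.0549
```

```bash
python3 ck.py 7
```

```text
24.8 [ 0.5661 -0.1717  0.0705] [ 5.900e-02  9.983e-01 -2.000e-04  4.000e-04] [-0.7   0.13  5.03] [0.181 0.399 0.047]
top z mode(tool mm) -30 1278
face x(tool)= [-2.3000e-03  6.0000e-04  4.2344e+00] 4881 z range -27.0 44.2
y edges z+ 40 [-26.1  26.5]
y edges z+ 49 [-27.   27.6]
y edges z+ 58 [-32.6  32.4]
y edges z+ 67 [-31.1  32.1]
```

View pics/w7.png

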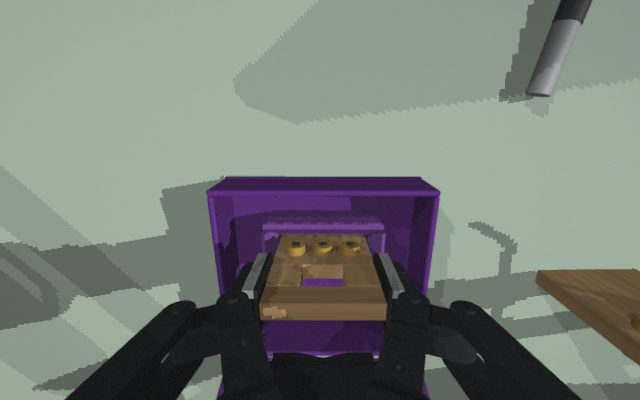

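Request:
play_rows(plan=[0,0,0,0,0,0,0,0,0,0,0,0,0,0,0,0,0,0,0,0,0,0,0,0,0,0,0,0,0,0,0], hand=100)

```text
schema error: expected a multiple of 6 numbers
```

```bash
python3 ck.py 8
```

```text
24.85 [ 0.5661 -0.1717  0.0705] [ 5.900e-02  9.983e-01 -2.000e-04  4.000e-04] [-0.76  0.64  5.68] [0.175 0.42  0.031]
top z mode(tool mm) -30 1220
face x(tool)= [-2.8000e-03  6.0000e-04  4.1901e+00] 4837 z range -27.0 44.4
y edges z+ 40 [-26.1  26.7]
y edges z+ 49 [-27.1  27.3]
y edges z+ 58 [-32.6  32.2]
y edges z+ 67 [-31.1  31.9]
```

View pics/w8.png

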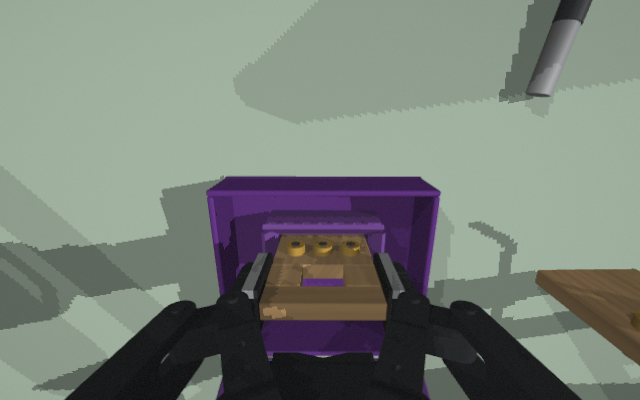

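The release call was refused because I miscounted the numbers. I'm sending it again.

Request:
play_rows(plan=[0,0,0,0,0,0,0,0,0,0,0,0,0,0,0,0,0,0,0,0,0,0,0,0,0,0,0,0,0,0], hand=100)

```text
clock: 25.48
eef_pos: [0.5659, -0.1716, 0.0697]
tool_rot: [0.059, 0.998, -0.0, -0.0]
ft_force: [0.5, -0.0, -0.2]
grip_width: 0.0854
```

```bash
python3 ck.py 9
```

```text
25.525 [ 0.5659 -0.1716  0.0697] [ 5.900e-02  9.983e-01 -1.000e-04 -0.000e+00] [0.41 1.03 1.62] [ 0.026 -0.016 -0.01 ]
top z mode(tool mm) -31 1332
face x(tool)= [-2.2000e-03  0.0000e+00  3.7467e+00] 5044 z range -28.0 43.6
y edges z+ 40 [-25.9  26.4]
y edges z+ 49 [-27.   27.1]
y edges z+ 58 [-32.7  32.2]
y edges z+ 67 [-31.4  32. ]
```

View pics/w9.png

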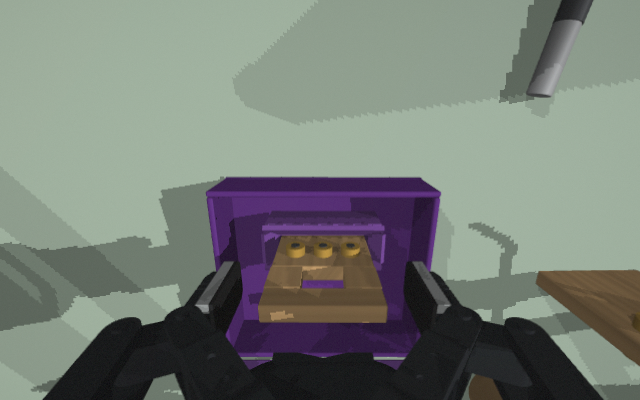

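Released, and the board is standing in the slot. I'll retreat straight up.

Request:
play_rows(plan=[0,0,-4,0,0,0,0,0,-8,0,0,0,0,0,-12,0,0,0,0,0,-15,0,0,0,0,0,-15,0,0,0,0,0,-15,0,0,0,0,0,-15,0,0,0,0,0,-15,0,0,0,10,0,-15,0,0,0,15,0,-10,0,0,0,15,0,0,0,0,0,0,0,0,0,0,0,0,0,0,0,0,0])

```text
clock: 27.15
eef_pos: [0.526, -0.1669, 0.1939]
tool_rot: [0.059, 0.998, -0.0, 0.0]
ft_force: [-0.1, 0.8, 0.5]
grip_width: 0.0855
```

```bash
python3 - <<'E'
from h import *
c=shot('wrist','w10.png'); t=shot('top','t10.png'); p,R,o=now(); print(o['clock'],p)
P,r,cc=cloud(c); a=-.118; ca,sa=np.cos(a),np.sin(a); s0=np.array([.5663,-.1715])
L=(P[:,:2]-s0)@np.array([[ca,-sa],[sa,ca]]); z=P[:,2]
s=(z>.094)&(z<.106)&(abs(L[:,0])<.02)&(abs(L[:,1])<.035)
print('top',s.sum(),np.median(z[s]),cv2.minAreaRect(L[s].astype(np.float32)))
s=(z>.05)&(z<.095)&(abs(L[:,0]+.005)<.004)&(abs(L[:,1])<.03)
A=np.c_[L[s,1],z[s],np.ones(s.sum())]; y=L[s,0]
for _ in range(4):
    k=np.linalg.lstsq(A,y,rcond=None)[0]; g=abs(y-A@k)<.0015; A,y=A[g],y[g]
print('face',k,len(y))
E
```

```text
27.25 [ 0.52633426 -0.16688273  0.19364098]
top 757 0.10013476555167494 ((7.136771455407143e-05, -2.683699131011963e-05), (0.010211190208792686, 0.055175572633743286), 0.0040242793038487434)
face [ 0.00252872  0.00225609 -0.00422137] 888
```

View pics/w10.png

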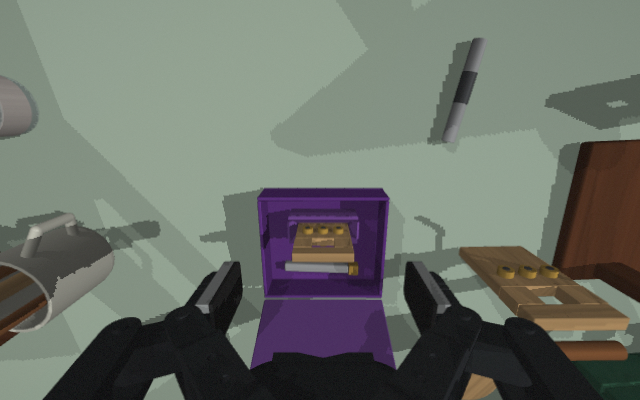

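View pics/t10.png

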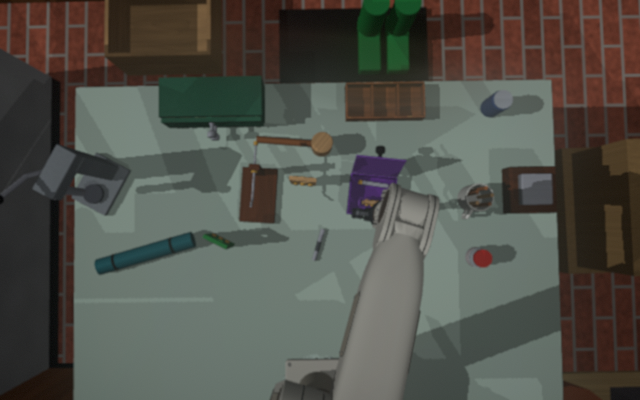

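The board is centred and upright: its top is at 0.100 m, as a foot on the slot floor requires. In the pictures everything else is where it was, and the robot is clear, so I'm handing in.

```bash
python3 - <<'E'
from workcell import bot
print(bot.job_done())
E
```

```text
the job is handed in; nothing more can be done
None
```

The maple board is off the peg and standing released in the purple case's empty slot. I handed the job in at about 27 s of the 72 s allowed; no verdict was reported.

**Getting it off the peg:** The depth pictures put the start of the bend at about x = 0.58 m, so the bend's position came from the cameras rather than from touch. I gripped the board by its side edges, lifted it 6 mm and tilted it about 0.38 rad. I then followed the slope in 2–3 mm steps, reading the wrist force after every few. That force was only the board's weight throughout, about 1–2.5 N with noise, so I saw no sign of loading the peg.

**Placing it:** I lowered it upright until it touched the slot floor, which read about 5–6 N at the wrist, then let go and backed off upward.

**Last checks:**
- **Position:** the board's top face is within 0.1 mm of the slot centre both ways.
- **Height:** the top is 0.100 m above the table, as expected with the foot on the slot floor.
- **Angle:** it is upright and in line with the slot to within 0.01 rad.
- **Other things:** in the last top picture the other loose things look unmoved. The arm partly covered the case in that view, but the stamp showed in its bay in the wrist picture. I did not measure any of their positions.

**What went wrong:** one release call was refused because I miscounted its numbers, so I sent it again. Before the grasp the arm sat about 1.5 mm off sideways, which I corrected first.

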